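# Tip a cork block down beside its pair

### The job

Push the standing cork yoga block near its top so that it topples over onto the grey felt pad and lies flat there, wholly on the pad. Then push it sideways along the pad, with the fingertips or the outside of the fingers, until its long side rests against the long side of the other cork block, with no visible gap, so the pair makes a low seat. Do not grip or lift anything, do not shove the other block along, and leave the dispenser and the ball as they are.

Things in the scene. Friction and masses are not known exactly. Their poses are not given: they have to be found in the camera images.
- block: Standing cork yoga block: a brick on its small end, 75 (its x) x 120 (its y) x 225 mm tall (its z), 0.4 to 0.7 kg, loose. Origin: centre of its underside as it stands. It stands across the pad's -x edge; its x axis points nearly (within 0.06 rad) along the pad's x: the way it must fall. Falling so from where it stands, it lands wholly on the pad, 15 to 65 mm short of touching the other block.
- block_mid (a point): Middle of the standing block's volume, fixed in it, 112.5 mm from its origin along its z; 37.5 mm above the surface once it lies flat (its x axis then points down, its z along the pad's x). Lying, it slides when pushed with 2 to 7 N.
- block_top (a point): Centre of the standing block's upper end face, fixed in it, 225 mm from its origin along its z. Pushed about 190 mm up, along its x, the block tips about its front bottom edge without sliding (about 1 N), and falls by itself once it leans more than 0.32 rad.
- flat_block: The other cork yoga block, equal in size, already lying flat on the pad: 225 (its x) x 120 (its y) x 75 mm high, about 0.55 kg, loose (it slides if pushed with 3 to 6 N). Origin: centre of its underside; its x runs nearly along the pad's x. It lies on the +y half of the pad; the toppled block goes against its -y long side.
- pad: Grey felt pad with a dark hem, flat on the bookcase top: 300 (its x) x 360 mm (its y), paper thin with no step at its edge, fixed. Origin: its centre; z up. A low closed incense box (60 x 250 x 47 mm high, not part of the job) lies along its +y edge, 10 mm or more off it.
- dispenser: Empty stainless pump dispenser standing 15 to 30 mm (to its wall) past the pad's +x edge: 66 mm across, 175 mm high, spout to its -x. Origin: centre of its underside. Leave alone.
- ball_center (a point): Centre of the hard massage ball, 64 mm across, resting in a shallow white dish 104 mm across near the pad's -x edge, on the +y side. Leave alone.
Mind the look-alikes: they are no part of the job. What is shaped like the block but green or red is not meant.

How it is judged:
By the outcome, as a careful person would: the job done as asked, in the order asked, and still so for the second after the job is handed in, with the robot touching nothing.
It also fails if it takes over 45 s, if anything falls off the work surface, if the arm or the gripper's body presses on something with over 40 N, if the wrist force passes 120 N, or if a joint passes its speed limit or range.

### The arm

A 6-joint arm with a two-finger parallel gripper is mounted at the origin on the work surface. World frame = base frame: x ahead of the robot, y to its left, z up, the work surface at z = 0. Lengths are in m, angles in degrees, forces in N, time in s.
With the tool pointing down it reaches from about 0.35 to 0.875 m from the base axis. Payload 4.2 kg.
Tool frame: the origin (TCP) lies midway between the tips of the shut fingers; the grasp point (between the pads) lies 19 mm behind it; z points along the fingers, y is the direction in which the jaws open and shut (so a half turn about z gives the same grasp; the last joint's range is limited). The gripper opens to 87 mm and grips with 3 to 60 N. Pads are 19 mm wide; open, the fingers measure 117 mm over their backs; the gripper's body (75 mm by 190 mm) begins 51 mm behind the grasp point.
Start: joints at [-50.443, 22.042, 0.453, 0, -68.411, -14.817], TCP at [0.262, -0.568, 0.223] pointing down, gripper open.
Joint ranges: [-179.83, 179.83], [-69.29, 118.12], [-61.27, 80.66], [-181.25, 117.63], [-171.15, -9.14], [-177.46, 177.46]. Speed limits (degrees/s): [159.86, 159.86, 180, 180, 180, 180].

### API

Orientations are given as a 3x3 rotation matrix whose columns are the frame's x, y, z axes.
In Python, from station import sense, capture, get_calibration, finish_job, spot_in, spot_point gives the robot as it stands.
- The arm moves only by the shell command python3 -m inch 'ROWS'. ROWS is JSON, a list of rows, each an object with "fingers": the finger opening in cm, from 0 to 8.7; "delta_pos": the shift along the tool's x, y, z in cm, a list of three; "spin": the turn about the tool's z in degrees. In form: [{"fingers": fingers, "delta_pos": [dx, dy, dz], "spin": spin}, ...]. A call has 1 to 20 rows; each row is the pose to reach, as a shift and turn from the pose commanded when the call began, along the tool's axes at that moment; what a row does not reach only later rows make up. A row lasts 1/10 s, in which the tool goes at most 50 mm and 8.59 degrees, less where a joint would pass 70% of its speed; a pose out of reach is approached as far as the arm can. A call with a gripper value outside its range is refused whole. The fingers move at their own pace and stop on an object; the grip force is fixed at half the most. Time passes only in rows, so rows that repeat a pose let the fingers close. It gives the time, the measured TCP pose, the force and the opening at its end, in the units of the state.
- sense(): the state, without advancing time (a new reading comes with each control period).
- capture(name): name is "scene" or "side" or "wrist"; returns the picture (480x640x3 uint8, red, green, blue); there is no depth.
- get_calibration(name): a dict with "K" (3x3 intrinsics, pixels), "T" (4x4, takes a point from camera to world coordinates). Camera axes: x right, y up, looking along -z (the intrinsics and any distortion apply to the point x, -y, -z); pixel columns grow to the right and rows downward; lengths in m; the calibration is good to about 2 mm. A picture is of the moment at which its call begins: read the wrist's pose just before it. get_calibration takes no time and is no camera call; for the wrist camera it gives the pose at the moment of the call.
- finish_job(): hands the job in, once; it reports no verdict.
Trained networks look in the newest picture that a camera, given by its name, has taken for a name from the list of things; names that differ only in an ending like _2 or _b are one class to them, and where a whole thing is asked for, a point or a joint stands for the part that bears it (a point fixed in the world has none). Each returns a list of dicts, best first, with "conf" (0 to 1); they miss things now and then, are a little off and sometimes report something else, mostly with a low value. They report only what shows in the picture. A call takes as long as a camera call. They do not tell look-alikes from the thing itself.
- spot_in(camera, target): "extent" ([left, top, right, bottom] as shares, 0 to 1, of the picture: columns of its width, rows of its height, round what is visible of it).
- spot_point(camera, target): "location" ([column, row] as shares, 0 to 1, of the picture: columns of its width, rows of its height: a listed point, or the origin of a listed thing).
The state is a dict: "time_s": time; "joints": joint angles; "joint_velocities": joint speeds; "effort": joint torques, N m; "tcp_pos": TCP position; "ee_rot": TCP orientation; "wrist_force": force on the tool from outside, world axes, zero at the start; "moment": the same for the moment, N m; "gripper_width": opening from 0.0 (shut) to 1.0 (fully open).
Only numpy, scipy, OpenCV 4.12 (cv2) and the standard library are available. Lean on these libraries where they do the work, as an engineer would, in place of code of your own. Each camera call takes 0.05 s, during which the arm holds its last target.

## Working session

There is one attempt and no reset: what is moved stays moved. The work goes in short steps, Python scripts to look and compute and a shell command to move; the robot and the scene stay as the last step left them, time stands still between calls to the robot, and variables do not carry over. Pictures are saved under pics/ and viewed, and the job is handed in when it is done.

```bash
ls; mkdir -p pics; cat > h.py <<'E'
import numpy as np, cv2
from station import *
def snap(c,n):
    im=capture(c); cv2.imwrite(f'pics/{n}.png',cv2.cvtColor(im,cv2.COLOR_RGB2BGR)); return im
def proj(c,P,cal=None):
    k=cal or get_calibration(c);K=np.array(k['K']);T=np.array(k['T'])
    P=np.atleast_2d(P); q=(P-T[:3,3])@T[:3,:3]; q=q*[1,-1,-1]
    u=q@K.T; return u[:,:2]/u[:,2:]
def ray(c,px,cal=None):
    k=cal or get_calibration(c);K=np.array(k['K']);T=np.array(k['T'])
    d=np.linalg.inv(K)@[px[0],px[1],1]; d=d*[1,-1,-1]; return T[:3,3],T[:3,:3]@d
def atz(c,px,z,cal=None):
    o,d=ray(c,px,cal); return o+d*(z-o[2])/d[2]
E
python3 - <<'E'
from h import *
s=sense();print(s)
for c in ['scene','side','wrist']:
    snap(c,c+'0'); k=get_calibration(c); print(c,{a:(np.round(np.array(b),3).tolist() if not isinstance(b,str) else b) for a,b in k.items()})
    for t in ['block','flat_block','pad','dispenser','ball_center','block_top','block_mid']:
        print(t,[( (np.array(d['location'])*[640,480]).round().tolist(),round(d['conf'],2)) for d in spot_point(c,t)][:4])
E
```

```text
pics
{'time_s': 0.0, 'joints': array([-5.04434173e+01,  2.20909246e+01,  3.79706443e-01, -2.67389746e-02,
       -6.84112353e+01, -1.48151874e+01]), 'joint_velocities': array([-0.02593624,  0.06683261, -0.0253637 ,  0.04844285,  0.01475694,
        0.0438022 ]), 'effort': array([ 6.23706910e-04, -3.90663314e+01,  1.87407321e+01,  4.21992034e+00,
        1.10248307e-02, -1.77627685e-04]), 'tcp_pos': array([ 0.2613202 , -0.5670873 ,  0.22146321]), 'ee_rot': array([[-9.08278019e-01, -4.18365852e-01, -1.02646949e-03],
       [-4.18367092e-01,  9.08275990e-01,  1.92410767e-03],
       [ 1.27336645e-04,  2.17706576e-03, -9.99997622e-01]]), 'wrist_force': array([ 5.24069707e-05, -2.47645864e-01, -7.62807581e-01]), 'moment': array([ 0.03278737,  0.04632158, -0.00504872]), 'gripper_width': 1.0009957106879739}
scene {'K': [[609.65, 0.0, 327.3], [0.0, 609.65, 236.408], [0.0, 0.0, 1.0]], 'T': [[0.281, -0.754, 0.593, 1.245], [0.96, 0.221, -0.173, -0.175], [-0.001, 0.618, 0.786, 1.169], [0.0, 0.0, 0.0, 1.0]]}
block [([368.0, 203.0], 0.89), ([150.0, 282.0], 0.89), ([406.0, 163.0], 0.72), ([444.0, 2
[... 651 characters left out ...]
 328.0], 0.8), ([303.0, 244.0], 0.79), ([238.0, 301.0], 0.61)]
flat_block [([325.0, 176.0], 0.81), ([298.0, 234.0], 0.46)]
pad [([338.0, 198.0], 0.7)]
dispenser [([406.0, 187.0], 0.65)]
ball_center [([240.0, 174.0], 0.57)]
block_top [([192.0, 210.0], 0.97), ([463.0, 290.0], 0.92), ([225.0, 280.0], 0.73), ([154.0, 311.0], 0.72)]
block_mid [([199.0, 225.0], 0.97), ([168.0, 321.0], 0.68), ([300.0, 233.0], 0.64)]
wrist {'K': [[432.365, 0.0, 320.262], [0.0, 432.365, 246.177], [0.0, 0.0, 1.0]], 'T': [[-0.418, -0.872, -0.255, 0.191], [0.908, -0.402, -0.116, -0.6], [-0.001, -0.28, 0.96, 0.385], [0.0, 0.0, 0.0, 1.0]]}
block []
flat_block []
pad []
dispenser []
ball_center []
block_top []
block_mid []
```

View pics/scene0.png

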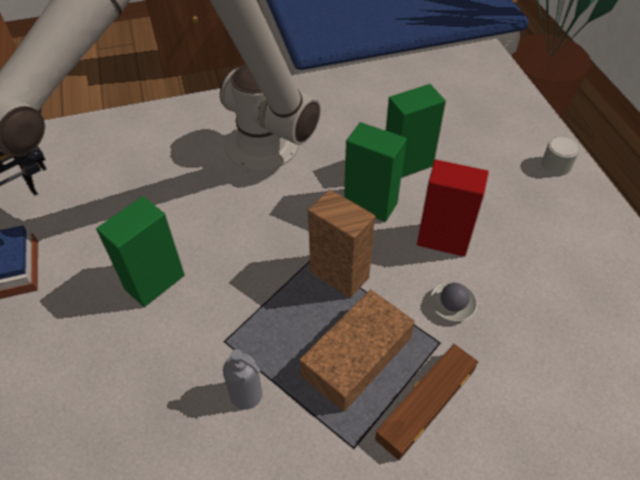

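View pics/side0.png

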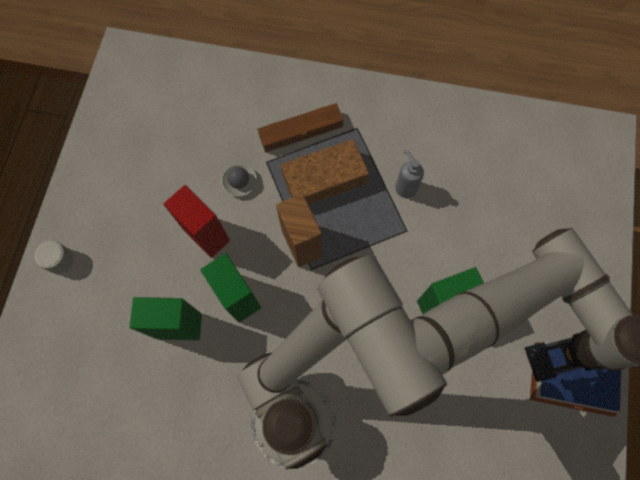

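View pics/wrist0.png

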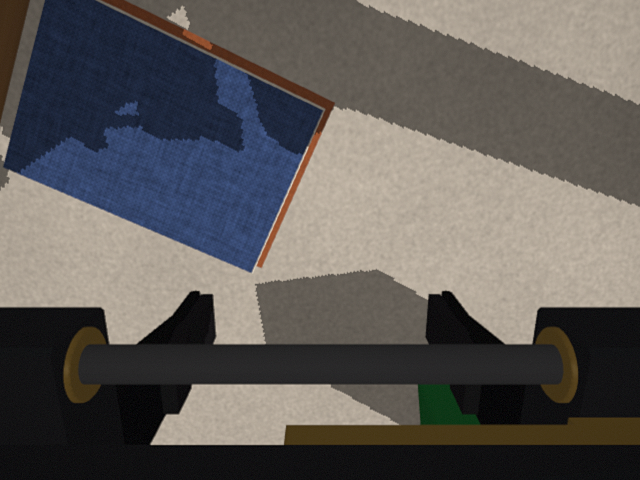

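The scene picture shows five standing look-alike candidates: green at (142,250), (375,175) and (415,130), red at (453,208), and cork at (340,245) straddling the pad edge. The block is the cork one, which is (298,232) in the side picture. I'll check it in a close crop.

```bash
python3 - <<'E'
import cv2,numpy as np
a=cv2.imread('pics/scene0.png')[180:460,215:485]; b=cv2.imread('pics/side0.png')[95:280,220:440]
cv2.imwrite('pics/c1.png',cv2.resize(a,None,fx=2.1,fy=2.1,interpolation=cv2.INTER_CUBIC))
cv2.imwrite('pics/c2.png',cv2.resize(b,None,fx=3,fy=3,interpolation=cv2.INTER_CUBIC))
E
```

```text
(no output)
```

View pics/c1.png

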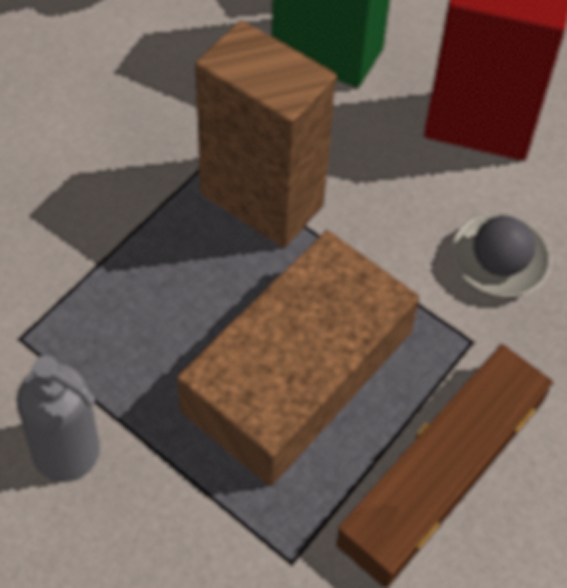

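View pics/c2.png

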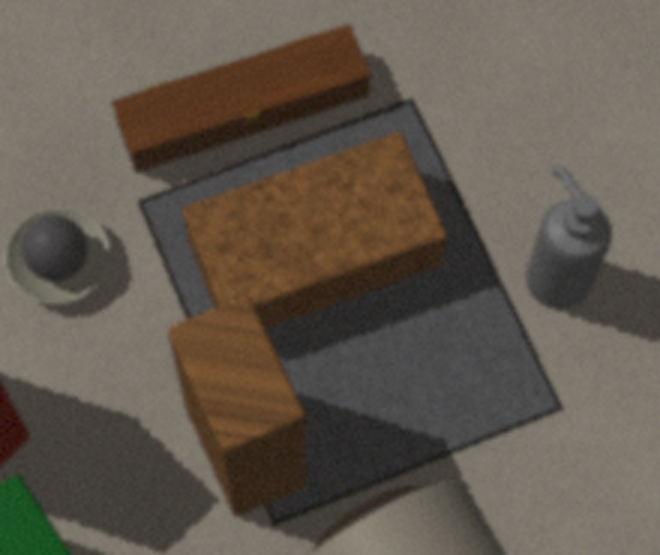

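```bash
cat > fit.py <<'E'
from h import *
from scipy.optimize import least_squares
S=lambda u,v:(215+u/2.1,180+v/2.1)
D=lambda u,v:(220+u/3,95+v/3)
def pose(obs,init,h):
    cs={c:get_calibration(c) for c in ['scene','side']}
    def P(p,l):
        c,s=np.cos(p[2]),np.sin(p[2]); return [p[0]+c*l[0]-s*l[1],p[1]+s*l[0]+c*l[1],l[2]*1.0]
    f=lambda p:np.concatenate([proj(c,P(p,l),cs[c])[0]-px for c,px,l in obs])
    r=least_squares(f,init,loss='soft_l1');return r.x,np.abs(f(r.x)).reshape(-1,2).round(1).tolist()
E
python3 - <<'E'
from fit import *
a,b=.15,.18
pad=[('scene',S(22,340),(a,-b,0)),('scene',S(292,562),(a,b,0)),('scene',S(470,343),(-a,b,0)),
('side',D(140,202),(-a,b,0)),('side',D(413,102),(a,b,0)),('side',D(561,408),(a,-b,0)),('side',D(272,522),(-a,-b,0))]
p0=atz('side',D(350,310),0); print(p0)
i=[p0[0],p0[1],-1.1]
pp,e=pose(pad,i,0);print('pad',pp,np.degrees(pp[2]),e)
a,b,h=.1125,.06,.075
fl=[('scene',S(180,380),(a,-b,h)),('scene',S(327,233),(-a,-b,h)),('scene',S(418,297),(-a,b,h)),('scene',S(272,482),(a,b,0)),('scene',S(412,335),(-a,b,0)),
('side',D(184,210),(-a,b,h)),('side',D(402,134),(a,b,h)),('side',D(444,236),(a,-b,h)),('side',D(442,267),(a,-b,0))]
fp,e=pose(fl,i,0);print('flat',fp,np.degrees(fp[2]),e)
a,b,h=.0375,.06,.225
bl=[('scene',S(243,23),(-a,-b,h)),('scene',S(335,77),(-a,b,h)),('scene',S(292,121),(a,b,h)),('scene',S(197,65),(a,-b,h)),('scene',S(199,195),(a,-b,0)),('scene',S(285,244),(a,b,0)),('scene',S(325,207),(-a,b,0)),
('side',D(171,328),(-a,b,h)),('side',D(252,306),(a,b,h)),('side',D(303,410),(a,-b,h)),('side',D(222,447),(-a,-b,h)),('side',D(236,512),(-a,-b,0)),('side',D(304,487),(a,-b,0))]
bp,e=pose(bl,i,0);print('block',bp,np.degrees(bp[2]),e)
R=lambda t:np.array([[np.cos(t),-np.sin(t)],[np.sin(t),np.cos(t)]])
print('block in pad',R(pp[2]).T@(bp[:2]-pp[:2]),'flat in pad',R(pp[2]).T@(fp[:2]-pp[:2]))
print('block in flat',R(fp[2]).T@(bp[:2]-fp[:2]))
np.save('poses.npy',np.array([pp,fp,bp]))
E
```

```text
[0.63314378 0.00332664 0.        ]
pad [ 0.64048043  0.01021649 -0.98544106] -56.461613706205014 [[3.3, 0.7], [0.9, 1.7], [1.6, 1.1], [1.4, 0.6], [0.6, 1.9], [0.3, 0.1], [0.0, 0.9]]
flat [ 0.68955184  0.05086691 -1.02126099] -58.51394435359005 [[3.2, 1.9], [0.3, 2.9], [1.3, 0.6], [2.0, 3.8], [0.2, 0.9], [1.3, 2.8], [0.3, 2.5], [1.2, 0.6], [0.2, 0.8]]
block [ 0.48127952  0.07772677 -0.96005329] -55.007001720572504 [[1.1, 2.4], [1.5, 0.8], [0.4, 1.1], [2.1, 1.2], [0.4, 0.1], [0.4, 3.9], [0.2, 0.0], [2.2, 2.4], [1.6, 6.5], [0.9, 0.5], [0.3, 0.1], [1.1, 0.7], [0.5, 1.4]]
block in pad [-0.14422868 -0.09539735] flat in pad [-0.00677103  0.06336098]
block in flat [-0.13168397 -0.16357916]
```

```bash
python3 - <<'E'
from h import *
for n,p in [('greenA',(368,203)),('greenB',(406,163)),('red',(444,241)),('greenC',(150,282)),('disp',(249,390)),('ball',(456,296))]:
    print(n,atz('scene',p,0.03 if n=='ball' else 0)[:2].round(3))
for n,p in [('disp',(406,187)),('ball',(240,174)),('greenA',(238,301))]: print('side',n,atz('side',p,0.03 if n=='ball' else 0)[:2].round(3))
pp,fp,bp=np.load('poses.npy')
for c in ['scene','side']:
    im=cv2.imread(f'pics/{c}0.png')
    for q,a,b,h in [(pp,.15,.18,0),(fp,.1125,.06,.075),(bp,.0375,.06,.225)]:
        for z in {0,h}:
            L=np.array([(a,b),(a,-b),(-a,-b),(-a,b)]);cc,ss=np.cos(q[2]),np.sin(q[2])
            W=np.c_[q[0]+cc*L[:,0]-ss*L[:,1],q[1]+ss*L[:,0]+cc*L[:,1],np.full(4,z)]
            cv2.polylines(im,[np.round(proj(c,W)*8).astype(int)],True,(0,255,255),1,cv2.LINE_AA,3)
    im=im[180:460,215:485] if c=='scene' else im[95:280,220:440]
    cv2.imwrite(f'pics/ov_{c}.png',cv2.resize(im,None,fx=2,fy=2))
E
```

```text
greenA [0.287 0.213]
greenB [0.18  0.357]
red [0.455 0.351]
greenC [ 0.375 -0.347]
disp [ 0.699 -0.182]
ball [0.625 0.302]
side disp [ 0.707 -0.191]
side ball [0.643 0.292]
side greenA [0.283 0.216]
```

View pics/ov_scene.png

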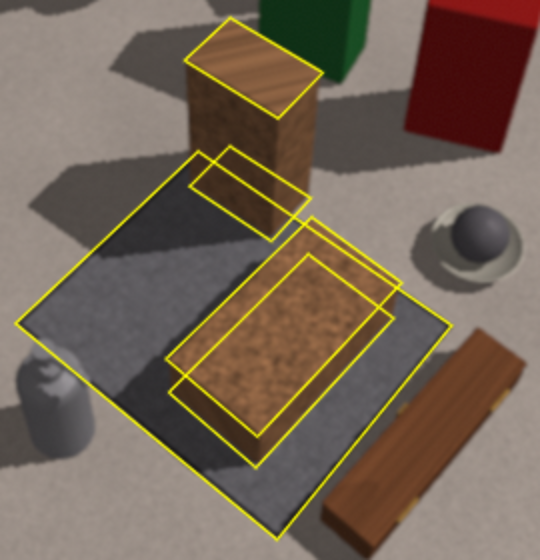

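View pics/ov_side.png

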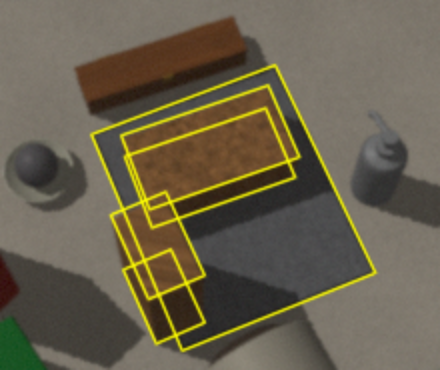

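The overlays match the standing cork block and the pad. Next I shut the fingers, lift, turn and travel to a spot behind the block.

```bash
python3 -m inch '[{"fingers":0,"delta_pos":[0,0,-5],"spin":0},{"fingers":0,"delta_pos":[0,0,-11],"spin":-7},{"fingers":0,"delta_pos":[0,0,-11],"spin":-7},{"fingers":0,"delta_pos":[-45.6,57.5,-11],"spin":-7},{"fingers":0,"delta_pos":[-45.6,57.5,-11],"spin":-7},{"fingers":0,"delta_pos":[-45.6,57.5,-11],"spin":-7},{"fingers":0,"delta_pos":[-45.6,57.5,-11],"spin":-7},{"fingers":0,"delta_pos":[-45.6,57.5,-11],"spin":-7},{"fingers":0,"delta_pos":[-45.6,57.5,-11],"spin":-7},{"fingers":0,"delta_pos":[-45.6,57.5,-11],"spin":-7},{"fingers":0,"delta_pos":[-45.6,57.5,-11],"spin":-7},{"fingers":0,"delta_pos":[-45.6,57.5,-11],"spin":-7},{"fingers":0,"delta_pos":[-45.6,57.5,-11],"spin":-7},{"fingers":0,"delta_pos":[-45.6,57.5,-11],"spin":-7},{"fingers":0,"delta_pos":[-45.6,57.5,-11],"spin":-7},{"fingers":0,"delta_pos":[-45.6,57.5,-11],"spin":-7},{"fingers":0,"delta_pos":[-45.6,57.5,-11],"spin":-7},{"fingers":0,"delta_pos":[-45.6,57.5,-11],"spin":-7},{"fingers":0,"delta_pos":[-45.6,57.5,-11],"spin":-7},{"fingers":0,"delta_pos":[-45.6,57.5,-11],"spin":-7}]'
cat > st.py <<'E'
from h import *
s=sense();R=s['ee_rot'];print(s['time_s'],s['tcp_pos'].round(4),'yaw_y',np.degrees(np.arctan2(R[1,1],R[0,1])).round(2),'F',s['wrist_force'].round(2),s['gripper_width'])
E
python3 st.py; python3 - <<'E'
from h import *
snap('wrist','w1')
E
```

```text
time_s: 3.2
tcp_pos: [0.4349, 0.146, 0.3322]
ee_rot: [[-0.85, -0.527, -0.001], [-0.527, 0.85, -0.001], [0.001, -0.0, -1.0]]
wrist_force: [-0.9, -0.6, 0.4]
gripper_width: 0.003
3.2 [0.4349 0.146  0.3322] yaw_y 121.81 F [-0.92 -0.6   0.39] 0.0030287660837196636
```

View pics/w1.png

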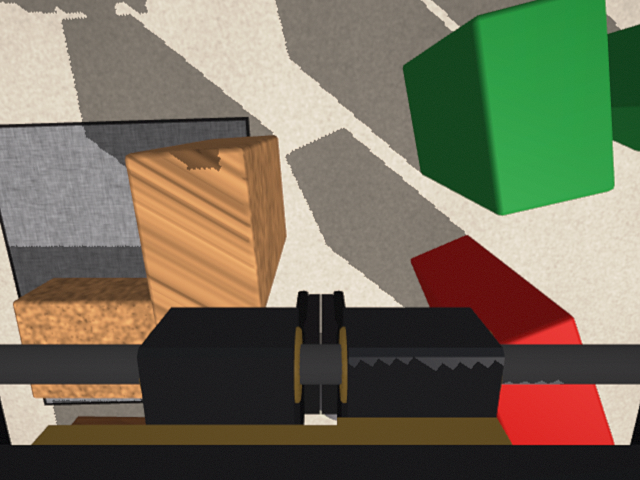

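```bash
python3 - <<'E'
from h import *
pp,fp,bp=np.load('poses.npy')
im=cv2.imread('pics/w1.png')
for q,a,b,h in [(pp,.15,.18,0),(fp,.1125,.06,.075),(bp,.0375,.06,.225)]:
    for z in {0,h}:
        L=np.array([(a,b),(a,-b),(-a,-b),(-a,b)]);cc,ss=np.cos(q[2]),np.sin(q[2])
        W=np.c_[q[0]+cc*L[:,0]-ss*L[:,1],q[1]+ss*L[:,0]+cc*L[:,1],np.full(4,z)]
        cv2.polylines(im,[np.round(proj('wrist',W)*8).astype(int)],True,(0,255,255),1,cv2.LINE_AA,3)
cv2.imwrite('pics/w1o.png',im)
E
```

```text
(no output)
```

View pics/w1o.png

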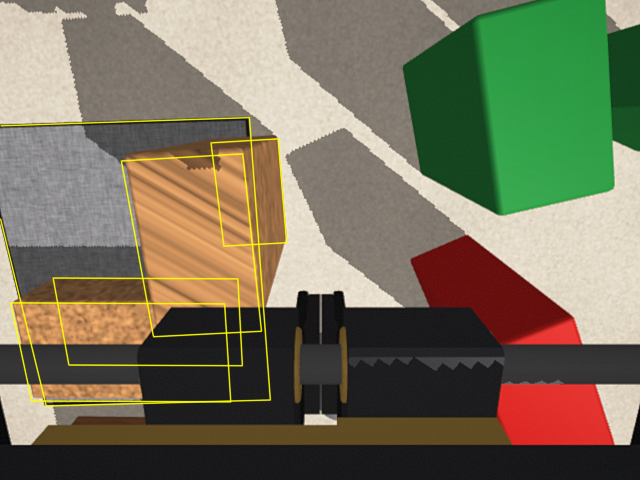

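```bash
python3 -m inch '[{"fingers":0,"delta_pos":[0,0,5],"spin":0},{"fingers":0,"delta_pos":[0,0,10],"spin":0},{"fingers":0,"delta_pos":[0,0,14.5],"spin":0},{"fingers":0,"delta_pos":[0,0,14.5],"spin":0},{"fingers":0,"delta_pos":[0,-1,14.5],"spin":0},{"fingers":0,"delta_pos":[-0.1,-2,14.5],"spin":0},{"fingers":0,"delta_pos":[-0.1,-2.5,14.5],"spin":0},{"fingers":0,"delta_pos":[-0.1,-3,14.5],"spin":0},{"fingers":0,"delta_pos":[-0.1,-3.5,14.5],"spin":0},{"fingers":0,"delta_pos":[-0.2,-4,14.5],"spin":0},{"fingers":0,"delta_pos":[-0.2,-4.5,14.5],"spin":0},{"fingers":0,"delta_pos":[-0.2,-5,14.5],"spin":0},{"fingers":0,"delta_pos":[-0.2,-5.5,14.5],"spin":0},{"fingers":0,"delta_pos":[-0.2,-6,14.5],"spin":0}]'
python3 st.py; python3 - <<'E'
from h import *
a=snap('scene','s2');b=snap('side','d2')
cv2.imwrite('pics/m2.png',cv2.cvtColor(np.hstack([a[150:450,200:500],b[80:380,180:480]]),cv2.COLOR_RGB2BGR))
E
```

```text
time_s: 4.65
tcp_pos: [0.4685, 0.0952, 0.1875]
ee_rot: [[-0.85, -0.526, -0.0], [-0.526, 0.85, -0.0], [0.0, 0.0, -1.0]]
wrist_force: [-0.8, 0.4, 1.3]
gripper_width: 0.007
4.65 [0.4685 0.0952 0.1875] yaw_y 121.75 F [-0.79  0.37  1.29] 0.0068362156067514005
```

View pics/m2.png

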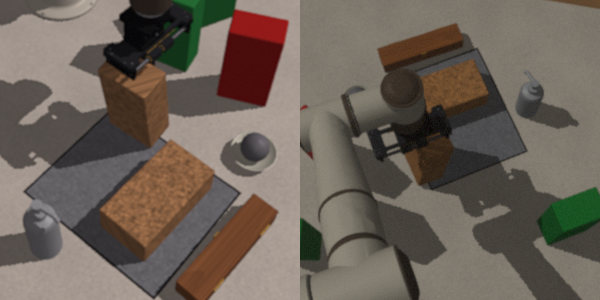

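The block is leaning toward the pad, with its bottom edge in place at about (150,145) in the left crop. I'll keep pushing.

```bash
python3 -m inch '[{"fingers":0,"delta_pos":[0,-0.5,0],"spin":0},{"fingers":0,"delta_pos":[0,-1,0],"spin":0},{"fingers":0,"delta_pos":[-0.1,-1.5,0],"spin":0},{"fingers":0,"delta_pos":[-0.1,-2,0],"spin":0},{"fingers":0,"delta_pos":[-0.1,-2.5,0],"spin":0},{"fingers":0,"delta_pos":[-0.1,-3,0],"spin":0},{"fingers":0,"delta_pos":[-0.1,-3.5,0],"spin":0},{"fingers":0,"delta_pos":[-0.2,-4,0],"spin":0},{"fingers":0,"delta_pos":[-0.2,-4.5,0],"spin":0},{"fingers":0,"delta_pos":[-0.2,-4.5,0],"spin":0},{"fingers":0,"delta_pos":[-0.2,-4.5,0],"spin":0},{"fingers":0,"delta_pos":[-0.2,-4.5,0],"spin":0},{"fingers":0,"delta_pos":[-0.2,-4.5,0],"spin":0}]'
python3 st.py; python3 - <<'E'
from h import *
a=snap('scene','s3');b=snap('side','d3')
cv2.imwrite('pics/m3.png',cv2.cvtColor(np.hstack([a[150:450,200:500],b[80:380,180:480]]),cv2.COLOR_RGB2BGR))
E
```

```text
time_s: 6.05
tcp_pos: [0.4936, 0.0584, 0.1876]
ee_rot: [[-0.85, -0.526, 0.0], [-0.526, 0.85, 0.0], [-0.0, 0.0, -1.0]]
wrist_force: [-0.2, -0.7, 0.4]
gripper_width: 0.002
6.05 [0.4936 0.0584 0.1876] yaw_y 121.76 F [-0.18 -0.68  0.4 ] 0.0023300238510597536
```

View pics/m3.png

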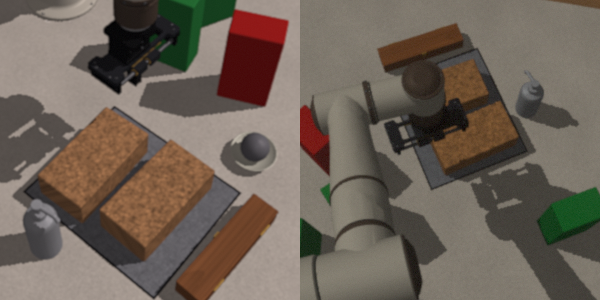

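The block fell flat and lies wholly on the pad. Next I lift, open the fingers and go to its -y side.

```bash
python3 -m inch '[{"fingers":0,"delta_pos":[0,0,-5],"spin":0},{"fingers":8.7,"delta_pos":[13.6,-13.1,-10],"spin":0},{"fingers":8.7,"delta_pos":[13.6,-13.1,-10],"spin":0},{"fingers":8.7,"delta_pos":[13.6,-13.1,-10],"spin":0},{"fingers":8.7,"delta_pos":[13.6,-13.1,-10],"spin":0},{"fingers":8.7,"delta_pos":[13.6,-13.1,-10],"spin":0},{"fingers":8.7,"delta_pos":[13.6,-13.1,-10],"spin":0},{"fingers":8.7,"delta_pos":[13.6,-13.1,-10],"spin":0},{"fingers":8.7,"delta_pos":[13.6,-13.1,-10],"spin":0},{"fingers":8.7,"delta_pos":[13.6,-13.1,-10],"spin":0}]'
python3 st.py; python3 - <<'E'
from h import *
for c in ['wrist','scene','side']: snap(c,c+'4')
E
```

```text
time_s: 7.15
tcp_pos: [0.4472, -0.1237, 0.2871]
ee_rot: [[-0.849, -0.528, -0.001], [-0.528, 0.849, 0.0], [0.001, 0.001, -1.0]]
wrist_force: [0.4, 0.3, -0.0]
gripper_width: 0.743
7.15 [ 0.4472 -0.1237  0.2871] yaw_y 121.85 F [ 0.35  0.27 -0.01] 0.7430695202529574
```

View pics/wrist4.png

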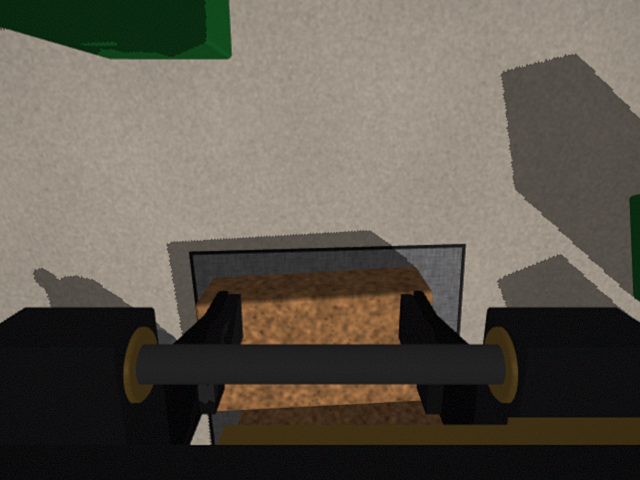

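View pics/scene4.png

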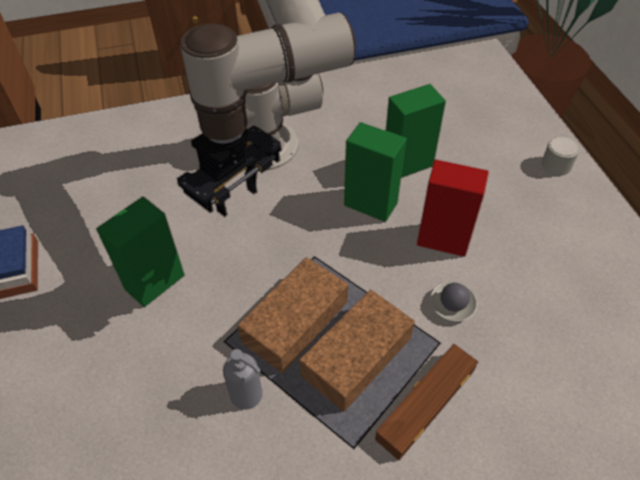

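View pics/side4.png

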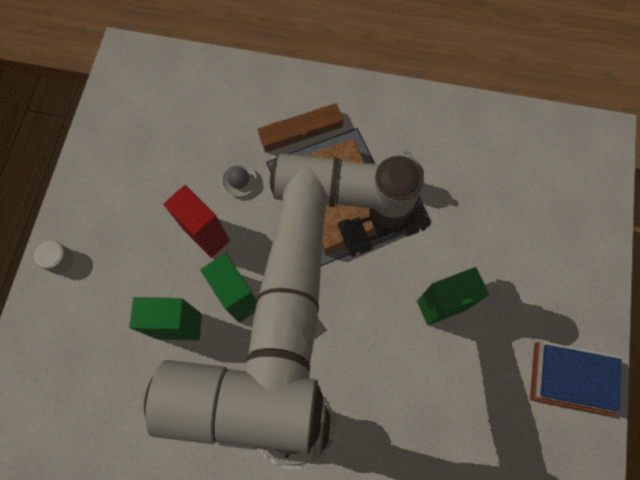

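The wrist picture shows the lying block, with its near (-y) side around rows 268-305, between the fingers. In the scene picture the pair is parallel with a narrow gap. I'll measure more closely.

```bash
python3 - <<'E'
import cv2
a=cv2.imread('pics/wrist4.png')[225:445,150:490];cv2.imwrite('pics/e1.png',cv2.resize(a,None,fx=2.3,fy=2.3,interpolation=cv2.INTER_CUBIC))
a=cv2.imread('pics/scene4.png')[250:450,220:445];cv2.imwrite('pics/e2.png',cv2.resize(a,None,fx=3,fy=3,interpolation=cv2.INTER_CUBIC))
E
```

```text
(no output)
```

View pics/e1.png

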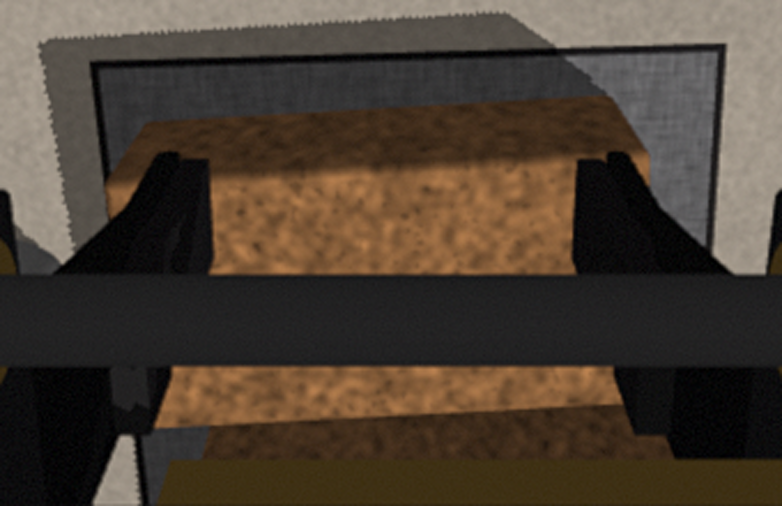

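View pics/e2.png

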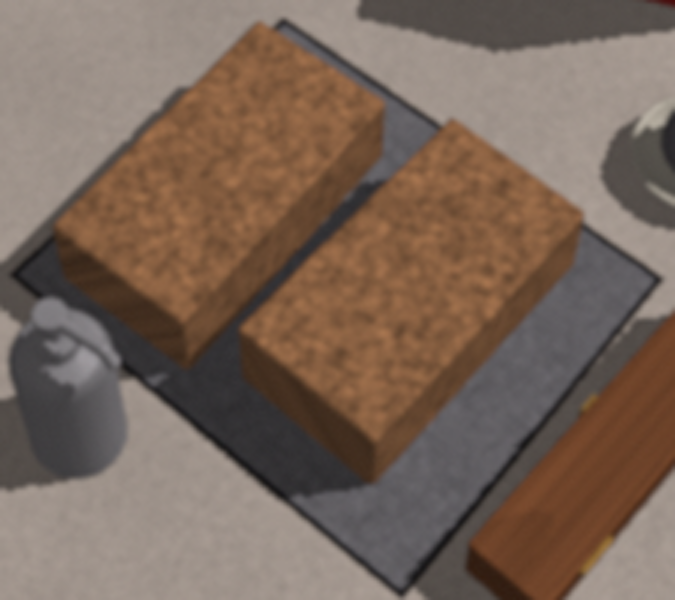

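```bash
cat > fit2.py <<'E'
from h import *
from scipy.optimize import least_squares
def P(p,l):
    c,s=np.cos(p[2]),np.sin(p[2]); return [p[0]+c*l[0]-s*l[1],p[1]+s*l[0]+c*l[1],l[2]]
def fit(obs,init):
    cs={c:get_calibration(c) for c in ['scene','side','wrist']}
    f=lambda p:np.concatenate([(proj(c,P(p,l),cs[c])[0]-px) for c,px,l in obs])
    r=least_squares(f,init,loss='soft_l1');return r.x,np.round(f(r.x).reshape(-1,2),1).tolist()
E
python3 - <<'E'
from fit2 import *
S=lambda u,v:(220+u/3,250+v/3)
W=lambda u,v:(150+u/2.3,225+v/2.3)
a,b,h=.1125,.06,.075
Ls=[('scene',S(260,22),(-a,-b,h)),('scene',S(384,102),(-a,b,h)),('scene',S(190,320),(a,b,h)),('scene',S(187,363),(a,b,0)),('scene',S(56,232),(a,-b,h)),('scene',S(62,278),(a,-b,0)),('scene',S(380,150),(-a,b,0))]
Lw=[('wrist',W(145,124),(a,-b,0)),('wrist',W(610,97),(-a,-b,0)),('wrist',W(106,186),(a,-b,h)),('wrist',W(650,155),(-a,-b,h))]
F=[('scene',S(452,120),(-a,-b,h)),('scene',S(581,215),(-a,b,h)),('scene',S(377,440),(a,b,h)),('scene',S(374,483),(a,b,0)),('scene',S(243,330),(a,-b,h)),('scene',S(243,375),(a,-b,0)),('scene',S(578,262),(-a,b,0))]
i=[.6,-.03,-1.]
R=lambda t:np.array([[np.cos(t),-np.sin(t)],[np.sin(t),np.cos(t)]])
for n,o in [('Ls',Ls),('Lw',Lw),('flat',F)]:
    p,e=fit(o,i);print(n,p.round(4),np.degrees(p[2]).round(2),e)
    if n=='Lw':lw=p
    if n=='Ls':ls=p
print('scene rel',R(p[2]).T@(ls[:2]-p[:2]),np.degrees(ls[2]-p[2]))
s=sense()['tcp_pos'][:2]
print('tcp in lying(wrist)',R(lw[2]).T@(s-lw[:2]),'scene',R(ls[2]).T@(s-ls[:2]))
# relation of wrist pad edge
for q in [(93,63),(723,46)]: print(atz('wrist',W(*q),0))
E
```

```text
Ls [ 0.5702 -0.0502 -0.9354] -53.6 [[-1.3, -2.4], [0.9, -2.0], [-1.5, 0.8], [1.7, 3.2], [-1.8, -2.1], [0.3, 0.2], [1.3, 0.6]]
Lw [ 0.5711 -0.0513 -0.954 ] -54.66 [[-0.4, -0.4], [1.0, -0.5], [-2.5, 0.6], [0.8, 0.4]]
flat [ 0.6891  0.0542 -1.0093] -57.83 [[0.5, -2.6], [2.8, -2.0], [-0.0, 0.6], [0.1, 1.8], [-1.7, -1.0], [-0.4, 0.7], [-0.2, 0.1]]
scene rel [ 0.0250986  -0.15620551] 4.234999294301228
tcp in lying(wrist) [-0.01229449 -0.14319598] scene [-0.01359417 -0.14287411]
[ 0.57316595 -0.21244714  0.        ]
[0.40943257 0.03564902 0.        ]
```

```bash
python3 -m inch '[{"fingers":8.7,"delta_pos":[0,-1.2,5],"spin":0},{"fingers":8.7,"delta_pos":[0,-1.2,10],"spin":0},{"fingers":8.7,"delta_pos":[0,-1.2,15],"spin":0},{"fingers":8.7,"delta_pos":[0,-1.2,20],"spin":0},{"fingers":8.7,"delta_pos":[0,-1.2,25],"spin":0},{"fingers":8.7,"delta_pos":[-2,-1.2,25.7],"spin":0},{"fingers":8.7,"delta_pos":[-4,-1.2,25.7],"spin":0},{"fingers":8.7,"delta_pos":[-5.5,-1.2,25.7],"spin":0},{"fingers":8.7,"delta_pos":[-6.3,-1.2,25.7],"spin":0},{"fingers":8.7,"delta_pos":[-6.7,-1.2,25.7],"spin":0},{"fingers":8.7,"delta_pos":[-7.1,-1.2,25.7],"spin":0},{"fingers":8.7,"delta_pos":[-7.5,-1.2,25.7],"spin":0},{"fingers":8.7,"delta_pos":[-7.9,-1.2,25.7],"spin":0},{"fingers":8.7,"delta_pos":[-8.3,-1.2,25.7],"spin":0},{"fingers":8.7,"delta_pos":[-8.7,-1.2,25.7],"spin":0},{"fingers":8.7,"delta_pos":[-9.1,-1.2,25.7],"spin":0}]'
python3 st.py; cat > look.py <<'E'
import sys
from h import *
n=sys.argv[1]
a=snap('scene','s'+n)[250:450,220:445]
cv2.imwrite(f'pics/e{n}.png',cv2.cvtColor(cv2.resize(a,None,fx=3,fy=3,interpolation=cv2.INTER_CUBIC),cv2.COLOR_RGB2BGR))
E
python3 look.py 5
```

```text
time_s: 8.9
tcp_pos: [0.5309, -0.087, 0.0306]
ee_rot: [[-0.851, -0.526, 0.0], [-0.526, 0.851, -0.0], [-0.0, -0.0, -1.0]]
wrist_force: [-4.2, -1.0, 2.1]
gripper_width: 0.997
8.9 [ 0.5309 -0.087   0.0306] yaw_y 121.7 F [-4.19 -1.    2.1 ] 0.9974959018130295
```

View pics/e5.png

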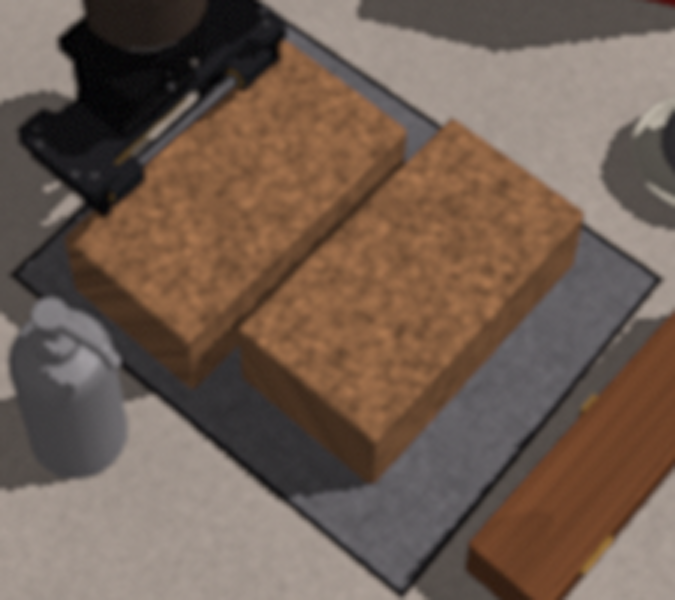

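The block has squared up parallel to the other one, with a gap of about 19 mm in the picture. I'll push 14 mm more.

```bash
python3 -m inch '[{"fingers":8.7,"delta_pos":[-0.3,0,0],"spin":0},{"fingers":8.7,"delta_pos":[-0.6,0,0],"spin":0},{"fingers":8.7,"delta_pos":[-0.9,0,0],"spin":0},{"fingers":8.7,"delta_pos":[-1.2,0,0],"spin":0},{"fingers":8.7,"delta_pos":[-1.4,0,0],"spin":0},{"fingers":8.7,"delta_pos":[-1.4,0,0],"spin":0}]'
python3 st.py;python3 look.py 6
```

```text
time_s: 9.55
tcp_pos: [0.5432, -0.0794, 0.0305]
ee_rot: [[-0.85, -0.526, 0.001], [-0.526, 0.85, 0.0], [-0.001, -0.0, -1.0]]
wrist_force: [-2.1, -1.0, 0.5]
gripper_width: 0.996
9.55 [ 0.5432 -0.0794  0.0305] yaw_y 121.75 F [-2.06 -1.04  0.53] 0.9961506101178698
```

View pics/e6.png

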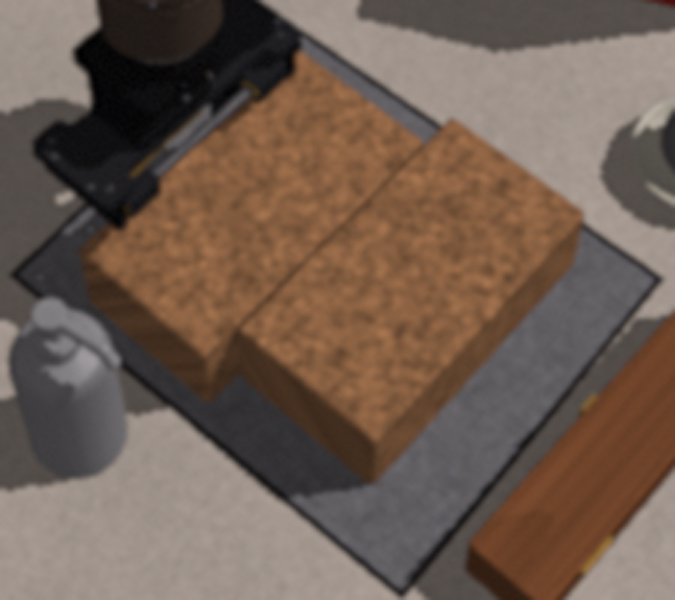

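```bash
python3 -m inch '[{"fingers":8.7,"delta_pos":[-0.1,0,0],"spin":0},{"fingers":8.7,"delta_pos":[-0.2,0,0],"spin":0},{"fingers":8.7,"delta_pos":[-0.3,0,0],"spin":0}]'
python3 st.py;python3 look.py 7
python3 -m inch '[{"fingers":8.7,"delta_pos":[-0.1,0,0],"spin":0}]';python3 st.py;python3 look.py 8
```

```text
time_s: 9.9
tcp_pos: [0.5439, -0.0787, 0.0305]
ee_rot: [[-0.85, -0.526, -0.003], [-0.526, 0.85, -0.001], [0.003, 0.001, -1.0]]
wrist_force: [-4.7, -4.2, 2.8]
gripper_width: 1.001
9.9 [ 0.5439 -0.0787  0.0305] yaw_y 121.76 F [-4.71 -4.22  2.81] 1.0006979414860113
time_s: 10.05
tcp_pos: [0.544, -0.0785, 0.0305]
ee_rot: [[-0.85, -0.526, -0.005], [-0.526, 0.85, -0.001], [0.004, 0.001, -1.0]]
wrist_force: [-6.8, -6.2, 4.9]
gripper_width: 1.001
10.05 [ 0.544  -0.0785  0.0305] yaw_y 121.75 F [-6.75 -6.19  4.89] 1.0010498282321412
```

View pics/e8.png

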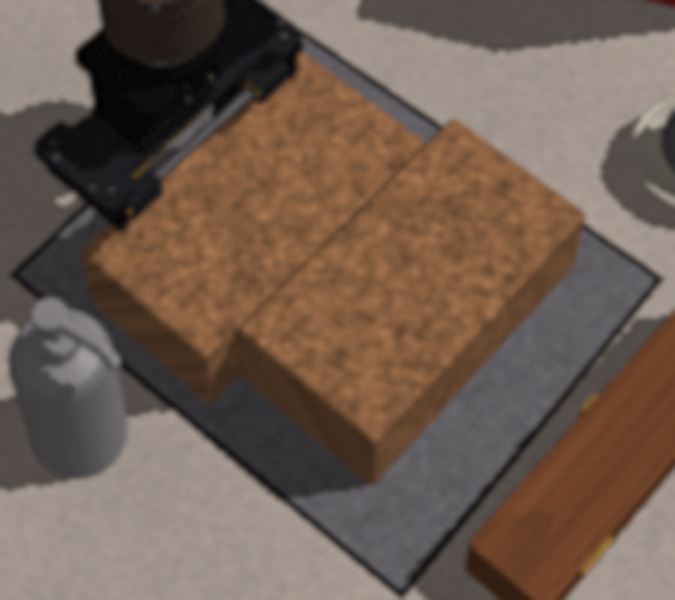

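```bash
python3 - <<'E'
from h import *
im=snap('wrist','w9')
a=cv2.imread('pics/s8.png')[285:375,285:385];cv2.imwrite('pics/z8.png',cv2.resize(a,None,fx=6,fy=6,interpolation=cv2.INTER_CUBIC))
E
```

```text
(no output)
```

View pics/z8.png

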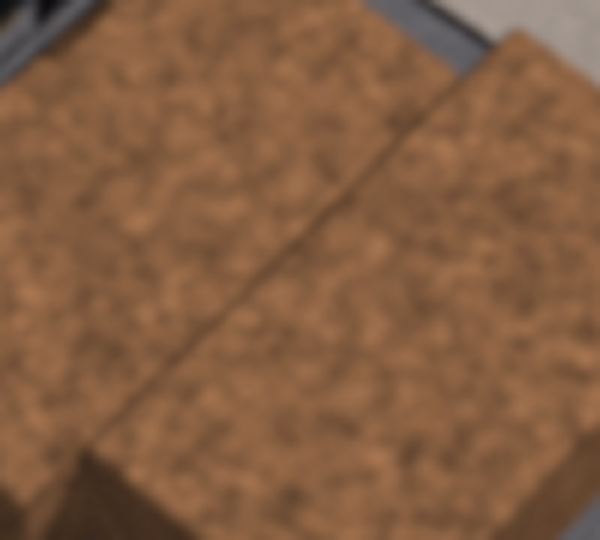

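View pics/w9.png

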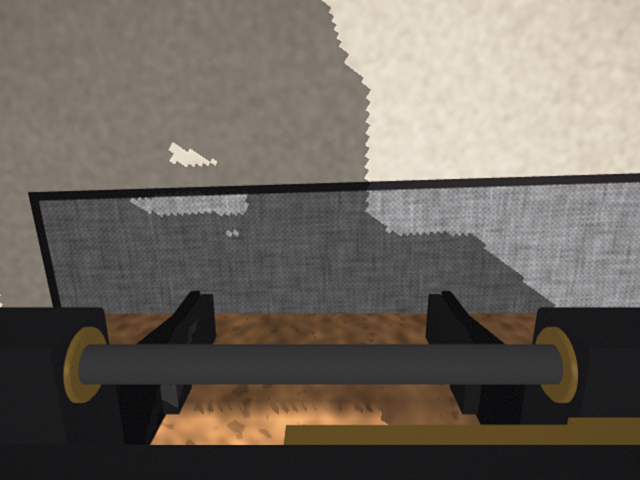

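The seam is a thin uniform line. The push force rose to 9 N with almost no motion, so the blocks are in contact. I'll check whether the flat block moved, then back off and look from above.

```bash
python3 - <<'E'
import cv2,numpy as np
g=lambda n:cv2.cvtColor(cv2.imread(f'pics/{n}.png'),cv2.COLOR_BGR2GRAY).astype(np.float32)
for A,B in [('scene4','s5'),('scene4','s6'),('scene4','s7'),('scene4','s8'),('s5','s8')]:
    a,b=g(A),g(B)
    r=[]
    for n,(x0,x1,y0,y1) in dict(flat=(345,400,310,350),flatfront=(305,345,365,400),box=(385,470,355,450)).items():
        w=cv2.createHanningWindow((x1-x0,y1-y0),cv2.CV_32F)
        r.append((n,np.round(cv2.phaseCorrelate(a[y0:y1,x0:x1],b[y0:y1,x0:x1],w)[0],2).tolist()))
    print(A,B,r)
for A,B in [('s6','s7'),('s6','s8'),('s7','s8')]:
    a,b=g(A),g(B); x0,x1,y0,y1=290,340,285,335
    w=cv2.createHanningWindow((x1-x0,y1-y0),cv2.CV_32F);print('lying',A,B,cv2.phaseCorrelate(a[y0:y1,x0:x1],b[y0:y1,x0:x1],w)[0])
E
python3 -m inch '[{"fingers":8.7,"delta_pos":[0.4,0,0],"spin":0},{"fingers":8.7,"delta_pos":[1.5,0,0],"spin":0},{"fingers":8.7,"delta_pos":[3,0,0],"spin":0},{"fingers":8.7,"delta_pos":[4,0,-5],"spin":0},{"fingers":8.7,"delta_pos":[4,0,-10],"spin":0},{"fingers":8.7,"delta_pos":[4,0,-15],"spin":0},{"fingers":0,"delta_pos":[4,0,-20],"spin":0},{"fingers":0,"delta_pos":[0,9,-25],"spin":0},{"fingers":0,"delta_pos":[-8,14,-25],"spin":0},{"fingers":0,"delta_pos":[-8,14,-25],"spin":0},{"fingers":0,"delta_pos":[-8,14,-25],"spin":0},{"fingers":0,"delta_pos":[-8,14,-25],"spin":0},{"fingers":0,"delta_pos":[-8,14,-25],"spin":0},{"fingers":0,"delta_pos":[-8,14,-25],"spin":0}]'
python3 look.py 9; python3 - <<'E'
from h import *
snap('wrist','w10');snap('side','d10')
E
```

```text
scene4 s5 [('flat', [-0.08, -0.01]), ('flatfront', [0.08, 0.04]), ('box', [-0.06, 0.01])]
scene4 s6 [('flat', [-0.09, 0.17]), ('flatfront', [-0.13, -0.03]), ('box', [-0.05, -0.02])]
scene4 s7 [('flat', [0.15, 0.08]), ('flatfront', [-0.03, 0.02]), ('box', [-0.01, -0.07])]
scene4 s8 [('flat', [0.19, 0.27]), ('flatfront', [-0.07, -0.02]), ('box', [0.0, -0.06])]
s5 s8 [('flat', [0.37, 0.23]), ('flatfront', [-0.23, 0.11]), ('box', [-0.06, -0.02])]
lying s6 s7 (0.039713641288255275, 0.24110304824228024)
lying s6 s8 (0.672912703295161, 0.40326062728320267)
lying s7 s8 (0.025709546713770237, 0.1428821160135918)
time_s: 11.55
tcp_pos: [0.5396, 0.0827, 0.2801]
ee_rot: [[-0.851, -0.525, -0.001], [-0.525, 0.851, -0.0], [0.001, 0.0, -1.0]]
wrist_force: [-1.2, -0.8, 0.7]
gripper_width: 0.356
```

View pics/w10.png

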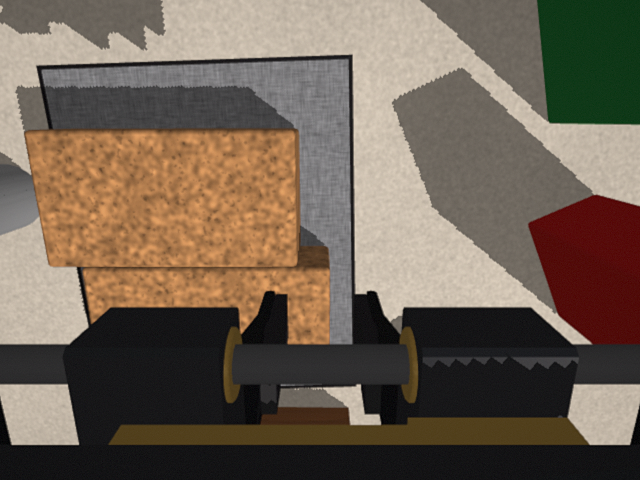

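View pics/e9.png

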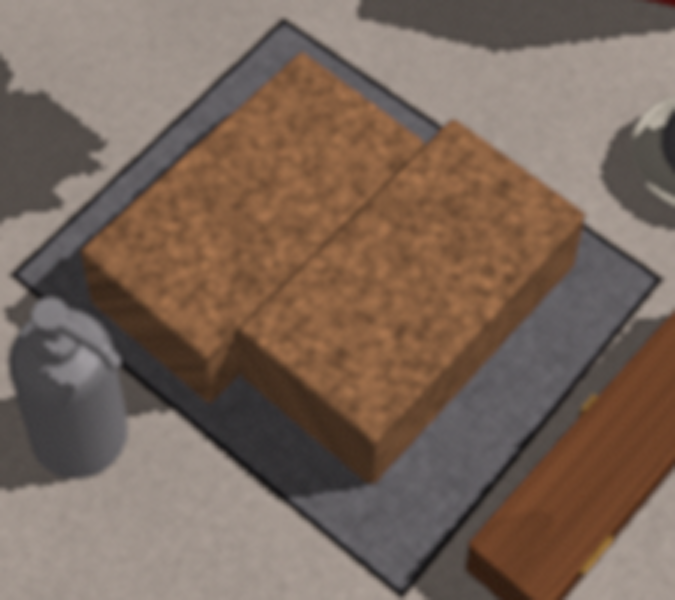

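```bash
python3 - <<'E'
import cv2
a=cv2.imread('pics/w10.png')[240:310,30:340];cv2.imwrite('pics/z10.png',cv2.resize(a,(775,175),interpolation=cv2.INTER_NEAREST))
b=cv2.imread('pics/w10.png')[250:285,40:140];c=cv2.imread('pics/w10.png')[250:285,235:335]
import numpy as np
cv2.imwrite('pics/z11.png',np.vstack([cv2.resize(q,(800,280),interpolation=cv2.INTER_NEAREST) for q in(b,c)]))
E
python3 st.py
```

```text
11.7 [0.54   0.0823 0.2804] yaw_y 121.64 F [0.3  0.32 0.24] 0.21569975194630644
```

View pics/z11.png

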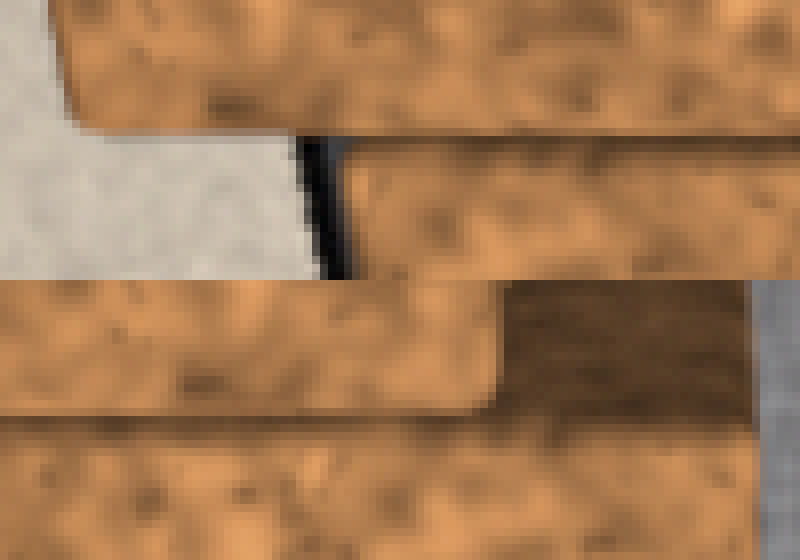

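```bash
python3 - <<'E'
from fit2 import *
a,b,h=.1125,.06,.075
p,e=fit([('wrist',(25,130),(a,-b,h)),('wrist',(297,129),(-a,-b,h)),('wrist',(299,266),(-a,b,h)),('wrist',(48,266),(a,b,h))],[.6,0,-1.])
print(p,np.degrees(p[2]),e)
pp=np.load('poses.npy')[0]
c,s=np.cos(pp[2]),np.sin(pp[2]);R=np.array([[c,-s],[s,c]])
for l in [(a,b),(a,-b),(-a,-b),(-a,b)]: print((R.T@(np.array(P(p,(*l,0))[:2])-pp[:2])).round(3))
for q in [(38,67),(351,57)]: print('pad corner',(R.T@(atz('wrist',q,0)[:2]-pp[:2])).round(3))
print(spot_in('side','ball_center')[:1],spot_in('side','dispenser')[:1])
E
```

```text
[ 0.5997559 -0.0354848 -1.0194604] -58.41077806558796 [[-1.8, -1.5], [0.2, -0.3], [0.1, 1.1], [0.8, 0.9]]
[ 0.13  -0.003]
[ 0.126 -0.123]
[-0.099 -0.115]
[-0.095  0.005]
pad corner [ 0.149 -0.179]
pad corner [-0.149 -0.178]
[{'extent': [0.3731, 0.344, 0.3884, 0.3869], 'conf': 0.53}] [{'extent': [0.6136, 0.3119, 0.6638, 0.4104], 'conf': 0.68}]
```

View pics/d10.png

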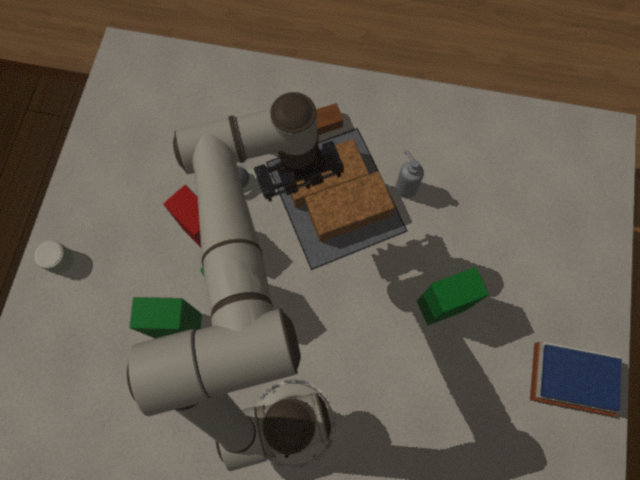

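The block is on the pad with about 20 mm to spare and the seam is closed. The dispenser, box and other blocks look unchanged, and the robot is well clear above. Handing in.

```bash
python3 - <<'E'
from station import *
print(finish_job())
E
python3 st.py
```

```text
the job is handed in; nothing more can be done
None
the job is handed in; nothing more can be done
```

I toppled the standing cork block onto the pad with shut fingers about 187 mm up, and it landed flat. I then pushed it sideways with the open fingertips, which squared it up, until its long side met the other block. I stopped there, backed off and handed in at about 12 s.

**Contact:** the push force rose from about 4 N while sliding to 9 N, with under 1 mm of movement. From above, the seam is a thin, even dark line at both ends, about 1 to 2 pixels wide at roughly 0.9 mm per pixel. I read that as the rounded edges of the blocks, with no gap between them.

**On the pad:** the toppled block lies within the pad by about 20 mm at its tightest edge (the +x one).

**Other block:** its tracked shift was at most 0.4 pixel, which is at noise level.

**Left alone:** the dispenser, incense box and look-alikes look unchanged. I saw the ball unmoved in the scene pictures up to the push. In the last side view the arm mostly hid it, and the network's low-confidence box there covered only part of it.

**Disagreements:** my estimate from the picture said a 4 to 5 mm gap remained, but contact came within about 1 mm. I trusted the force reading and the view from above. The toppled block sits about 25 mm further along +x than the other block, because I only pushed it sideways.

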